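# Hang the honey dipper in its stand

## Robot

A 6-joint arm with a two-finger parallel gripper is mounted at the origin on a cart in front of the work surface, level with it; the furniture and walls round the work are solid. World frame = base frame: x ahead of the robot, y to its left, z up, the work surface at z = 0. Lengths are in mm, angles in rad, forces in N, time in s.
With the tool pointing down it reaches from about 300 to 875 mm from the base axis. Payload 6.4 kg.
Tool frame: the origin (TCP) lies midway between the tips of the shut fingers; the grasp point (between the pads) lies behind it (env.grip_point_offset is the z of the grasp point in the tool frame, in mm); z points along the fingers, y is the line along which they close (so a half turn about z gives the same grasp; the last joint's range is limited). The gripper opens to 88 mm and grips with 3 to 60 N. Pads are 18 mm wide; open, the fingers measure 123 mm over their backs; the gripper's body (75 mm by 187 mm) begins 45 mm behind the grasp point.
Start: joints at [-1.398, 0.181, 1.607, -0, 1.354, -0.206], TCP at [212.655, -534.246, 238.714] pointing down, gripper open.
Joint ranges: [-2.99, 2.99], [-0.89, 2.07], [0.3, 2.58], [-1.14, 4.28], [0, 2.63], [-3.12, 3.12]. Speed limits (rad/s): [2.57, 2.57, 3.01, 3.14, 3.14, 3.14].

## Interface

Orientations are given as a rotation vector (axis times angle).
In Python, from workcell import env gives the robot as it stands. The module is installed in compiled form; this text tells all that it offers. Calls block until the motion is done:
- env.move_ptp(position, orientation): joint-space move of the TCP to a pose.
- env.move_straight(position, max_speed=150, ori=None, threshold=None): straight line of the TCP; ori=None keeps the orientation; max_speed is the mean speed in mm/s. With threshold (N) it stops when the force on the tool has changed by that much, and returns True; else False.
- env.move_joints(angles): joint-space move.
- env.move_gripper(opening): finger opening in mm; the grip force is fixed at half the most; returns when the fingers have stopped.
- env.dwell(seconds).
- env.ik(position, orientation): joint angles nearest the present ones, or None.
- env.get_obs(): the state.
- env.capture(name): name is "scene" or "top"; returns the picture (420x560x3 uint8, red, green, blue); there is no depth.
- env.camera_model(name): a dict with "vertical_fov" (degrees; the focal length in pixels is half the picture's height over the tangent of half this angle, whatever the lens; pixels are square), "cx", "cy" (the principal point, pixels), "dist_coeffs" ([k1, k2, p1, p2, k3] as OpenCV has them; the pictures are not rectified), "world_to_cam" (4x4, takes a point from world to camera coordinates). Camera axes: x right, y down, z forward; pixel columns grow to the right and rows downward; lengths in mm; the calibration is good to about 2 mm. A picture is of the moment at which its call begins. camera_model takes no time and is no camera call.
A pose or a line that the arm cannot do raises env.MotionError and nothing moves.
- env.finish_job(): hands the job in; it is judged then, once.
The state is a dict: "clock": time; "q": joint angles; "qd": joint speeds; "tau": joint torques, N m; "ee_pos": TCP position; "eef_rot": TCP orientation; "ft_force": force on the tool from outside, world axes, zero at the start; "moment": the same for the moment, N m; "opening": finger opening in mm; "gripper_force": force on a finger pad.
Only numpy, scipy, OpenCV 4.12 (cv2) and the standard library are available. Lean on these libraries where they do the work, as an engineer would, in place of code of your own. Each camera call takes 0.05 s, during which the arm holds its last target. There are 200 camera calls.

## Task

Take the honey dipper (the wooden tool with the grooved barrel head) out of its holder and put its stick down through the steel eyelet of the dipper stand, so that it hangs upright with its head resting on the eyelet. Leave the tart tamper (smooth, flat disc head) standing in its own holder.

Things in the scene. Friction and masses are not known exactly. Their poses are not given: they have to be found in the camera images.
- dipper_head (a point): Centre of the honey dipper's head: an upright wooden barrel, 42 mm across and 42 mm tall, with four grooves round it; grasp it from any side. From its flat underside (21 mm below this point) a 10 mm stick with a round end runs 80 mm down: its end is 101 mm below this point. About 60 g. It starts upright, stick in the bore of one of two like wooden holders, head on the rim. z: up along the stick.
- tamper_head (a point): Centre of the tart tamper's head: a smooth wooden disc, 50 mm across and 18 mm tall, on the same kind of stick, standing in the other holder; which tool has which holder varies. The holders are fixed, upright, 95 mm tall, 56 mm wide (68 mm at the foot), bore 26 mm.
- eyelet (a point): Centre of the eyelet's hole at its upper face, 105 mm above the table: a level steel ring, hole 26 mm, outside 39 mm, 10 mm thick, on a fixed stand with a 12 mm thick base plate. The stand's 12 mm post, 65 mm from here along this point's -y axis, ends level with the ring; nothing rises above it. With the dipper in place its head's centre is 21 mm above this point.
Things that resemble listed ones, but are neither listed nor needed, are in the scene too. What is shaped like the part that bears dipper_head but black or yellow is not meant.

How it is judged:
By the outcome, as a careful person would: the job done as asked, in the order asked, and still so for the second after the job is handed in, with the robot touching nothing.
It also fails if it takes over 38 s, if anything falls off the work surface, if the arm or the gripper's body presses on something with over 40 N, if the wrist force passes 120 N, or if a joint passes its speed limit or range.

## Working session

There is one attempt and no reset: what is moved stays moved. The work goes in short steps, each a Python script; the robot and the scene stay as the last script left them, time stands still between calls to the robot, and variables do not carry over. Pictures are saved under pics/ and viewed, at most 11 in all, crops included, and the job is handed in when it is done.

```bash
mkdir -p pics; python3 - <<'E'
from workcell import env
import cv2,numpy as np
for n in("scene","top"):
    im=env.capture(n); cv2.imwrite(f"pics/{n}0.png",im[...,::-1])
    m=env.camera_model(n); W=np.array(m["world_to_cam"]); print(n,m["vertical_fov"],m["cx"],m["cy"],m["dist_coeffs"],-W[:3,:3].T@W[:3,3],W[2,:3])
print(env.grip_point_offset,env.get_obs()["clock"],env.get_obs()["eef_rot"])
E
```

```text
scene 51.49247839988109 275.80693965231825 217.10159531897298 [-0.04596376  0.          0.          0.          0.        ] [1213.13032747  566.80071832 1077.7417716 ] [-0.47860781 -0.43194283 -0.7644344 ]
top 49.33229541751513 272.7921616151414 206.69575275703176 [-0.02802017  0.          0.          0.          0.        ] [ 468.61890638   41.09937346 1259.35573442] [ 0.14209282 -0.01316638 -0.98976577]
-18.700000000000003 0.1 [-3.08389734e+00 -5.91165865e-01 -5.39791033e-06]
```

View pics/scene0.png

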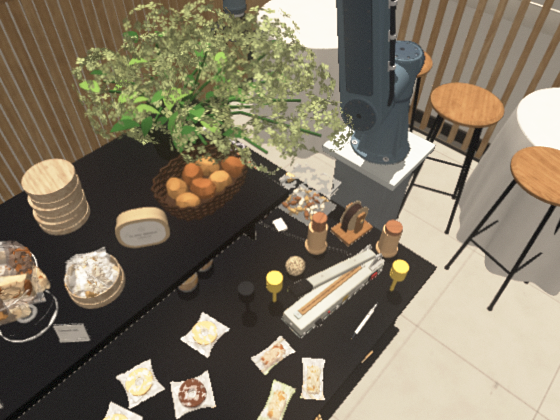

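View pics/top0.png

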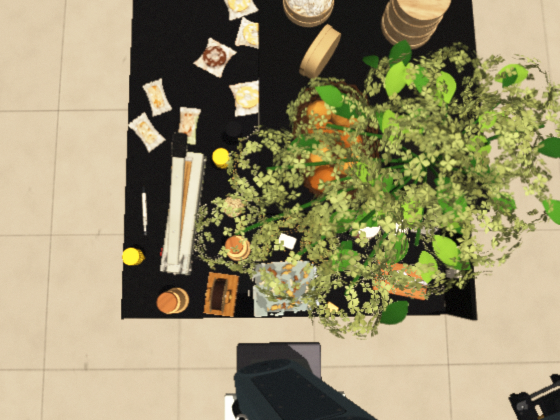

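The scene view shows two holders with tools at about (317,232) and (390,238). These are (237,247) and (173,300) in the top view. Yellow and black decoy heads are at (275,280), (399,268) and (246,290). I haven't found the stand yet, so I'll crop closer.

```bash
python3 - <<'E'
import cv2,numpy as np
s=cv2.imread("pics/scene0.png");t=cv2.imread("pics/top0.png")
def g(x,f):return (255*(x/255.)**f).astype(np.uint8)
a=cv2.resize(g(s[165:345,165:425],.6),(780,540),interpolation=3);cv2.imwrite("pics/c1.png",a)
b=cv2.resize(g(t[120:320,120:390],.5),(780,578),interpolation=3);cv2.imwrite("pics/c2.png",b)
E
```

```text
(no output)
```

View pics/c1.png

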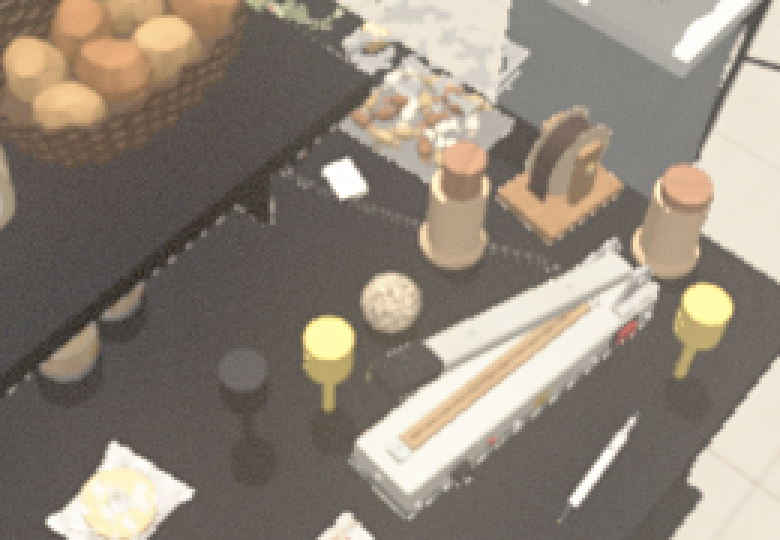

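View pics/c2.png

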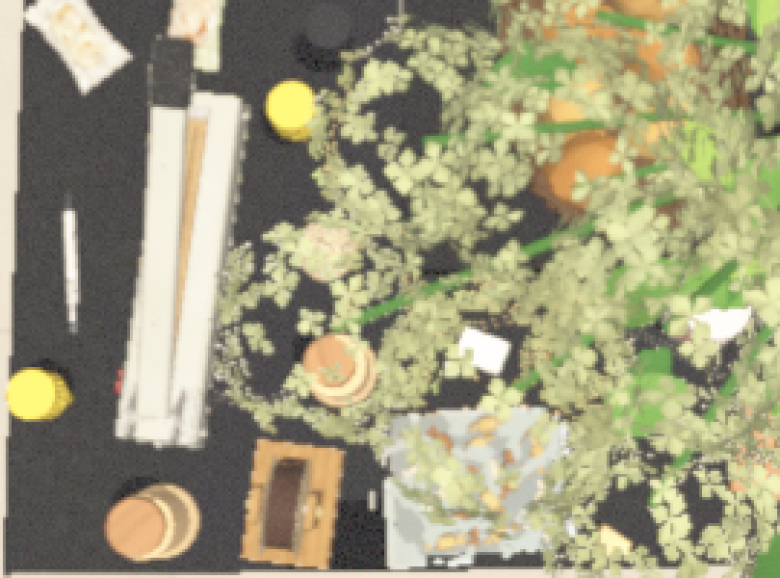

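The dipper (tall barrel head) is at scene (320,221), top (237,244). The tamper (wide thin disc) is at scene (393,228), top (167,302). The stand isn't visible yet. It's probably behind the plant, at the right of the top view, so I'll look there.

```bash
cat > h.py <<'E'
from workcell import env
import cv2,numpy as np
def cam(n):
    m=env.camera_model(n); f=210/np.tan(np.radians(m["vertical_fov"])/2)
    return np.array([[f,0,m["cx"]],[0,f,m["cy"]],[0,0,1]]),np.array(m["dist_coeffs"]),np.array(m["world_to_cam"])
def ray(n,p):
    K,D,W=cam(n); u=cv2.undistortPoints(np.array([[p]],float),K,D)[0,0]
    return -W[:3,:3].T@W[:3,3], W[:3,:3].T@np.array([u[0],u[1],1])
def onz(n,p,z):
    c,d=ray(n,p); return c+d*(z-c[2])/d[2]
def proj(n,P):
    K,D,W=cam(n); return cv2.projectPoints(np.array([P],float),cv2.Rodrigues(W[:3,:3])[0],W[:3,3],K,D)[0][0,0]
def tri(p,q):
    a,d=ray("scene",p); b,e=ray("top",q)
    s=np.linalg.lstsq(np.c_[d,-e],b-a,rcond=None)[0]; x,y=a+s[0]*d,b+s[1]*e
    return (x+y)/2,np.linalg.norm(x-y)
E
python3 - <<'E'
from h import *
s=cv2.imread("pics/scene0.png");t=cv2.imread("pics/top0.png")
def g(x,f):return (255*(x/255.)**f).astype(np.uint8)
a=cv2.resize(g(s[120:240,225:385],.6),(400,300),interpolation=3)
b=cv2.resize(g(t[190:325,300:480],.5),(400,300),interpolation=3)
b2=cv2.resize(g(t[190:325,300:480],.5),(800,600),interpolation=3)
cv2.imwrite("pics/c3.png",b2)
for n,p,z in[("scene",(320,213),137),("top",(237,242),137),("top",(167,302),113),("scene",(393,223),113)]:print(n,p,onz(n,p,z))
for p in[(122,318),(476,318),(258,318),(130,0),(405,280)]:print(p,onz("top",p,0))
print(tri((246,285),(235,130)), tri((259,237),(258,140)))
E
```

```text
scene (320, 213) [527.20079678 117.39939564 137.        ]
top (237, 242) [543.24170545 114.9593136  137.        ]
top (167, 302) [399.13925533 288.88023015 113.        ]
scene (393, 223) [396.07343185 284.47532107 113.        ]
(122, 318) [351.0947198 433.7546783   0.       ]
(476, 318) [ 337.67319571 -524.94854298    0.        ]
(258, 318) [347.15886081  67.82292331   0.        ]
(130, 0) [1278.52550908  443.98317254    0.        ]
(405, 280) [ 442.95669517 -335.07450645    0.        ]
(array([832.3249373 , 121.83368055, 120.20361466]), np.float64(2.116635957929768)) (array([763.05831879,  77.19824596, 221.81081629]), np.float64(42.156233352542344))
```

View pics/c3.png

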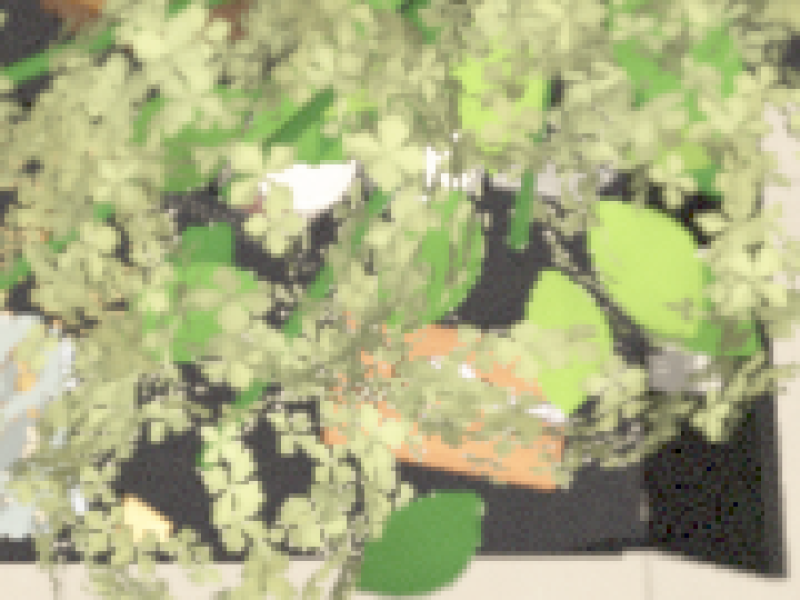

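```bash
python3 - <<'E'
from h import *
for p in[(453,273),(420,230),(433,226),(370,232)]:
  for z in (12,105,200):
    P=onz("top",p,z);print(p,z,P[:2].round(),proj("scene",P).round())
s=cv2.imread("pics/scene0.png");t=cv2.imread("pics/top0.png")
g=lambda x,f:(255*(x/255.)**f).astype(np.uint8)
a=cv2.resize(g(s[60:225,130:350],.6),(800,600),interpolation=3);cv2.imwrite("pics/c4.png",a)
E
```

```text
(453, 273) 12 [ 460. -464.] [207. 144.]
(453, 273) 105 [ 461. -427.] [211. 129.]
(453, 273) 200 [ 461. -388.] [215. 111.]
(420, 230) 12 [ 579. -380.] [197. 171.]
(420, 230) 105 [ 570. -349.] [202. 154.]
(420, 230) 200 [ 562. -317.] [207. 135.]
(433, 226) 12 [ 589. -417.] [188. 168.]
(433, 226) 105 [ 580. -383.] [193. 151.]
(433, 226) 200 [ 571. -348.] [198. 132.]
(370, 232) 12 [ 575. -241.] [225. 190.]
(370, 232) 105 [ 567. -220.] [229. 172.]
(370, 232) 200 [ 559. -199.] [233. 151.]
```

View pics/c4.png

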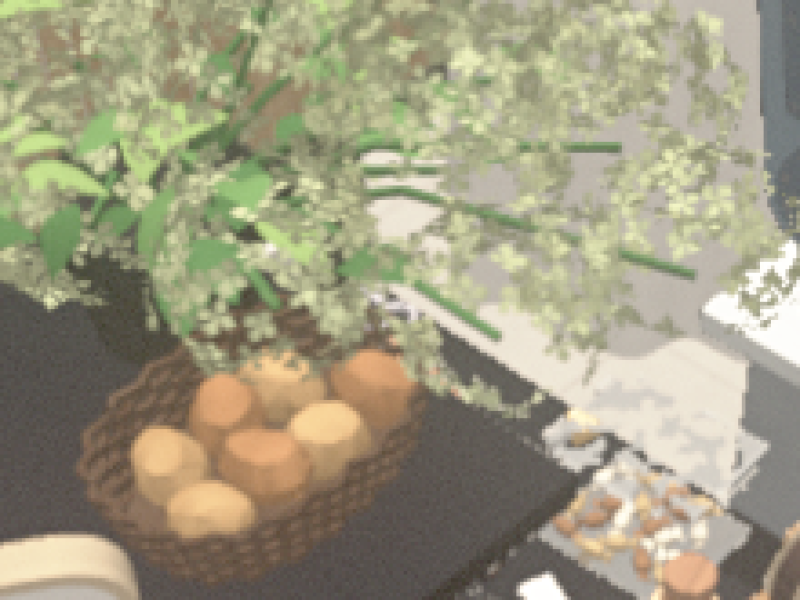

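Through the foliage in the top view an orange-brown plate shows at about (373–427, 262–300), with grey-white glints on it. It's probably the stand's base. There's also a grey glint at scene (239,142). I'll zoom in on both.

```bash
python3 - <<'E'
from h import *
for p in[(403,273),(421,282)]:
  for z in (12,105):
    P=onz("top",p,z);print(p,z,P[:2].round(),proj("scene",P).round())
for P in [(500,117),(544,115)]: print(P)
avg=lambda n:np.mean([env.capture(n).astype(float) for _ in range(5)],0)[...,::-1]
t=avg("top");s=avg("scene")
np.save("t.npy",t);np.save("s.npy",s)
g=lambda x:(255*(x/255.)**.6).astype(np.uint8)
a=cv2.resize(g(t[252:308,360:465]),None,fx=7.6,fy=6.5,interpolation=cv2.INTER_NEAREST)
a=cv2.resize(g(t[255:305,362:462]),(800,400),interpolation=cv2.INTER_NEAREST)
b=cv2.resize(g(s[130:155,190:290]),(800,200),interpolation=cv2.INTER_NEAREST)
cv2.imwrite("pics/c5.png",np.vstack([a,b]))
E
```

```text
(403, 273) 12 [ 462. -327.] [232. 162.]
(403, 273) 105 [ 463. -300.] [235. 145.]
(421, 282) 12 [ 437. -375.] [228. 152.]
(421, 282) 105 [ 440. -344.] [231. 136.]
(500, 117)
(544, 115)
```

View pics/c5.png

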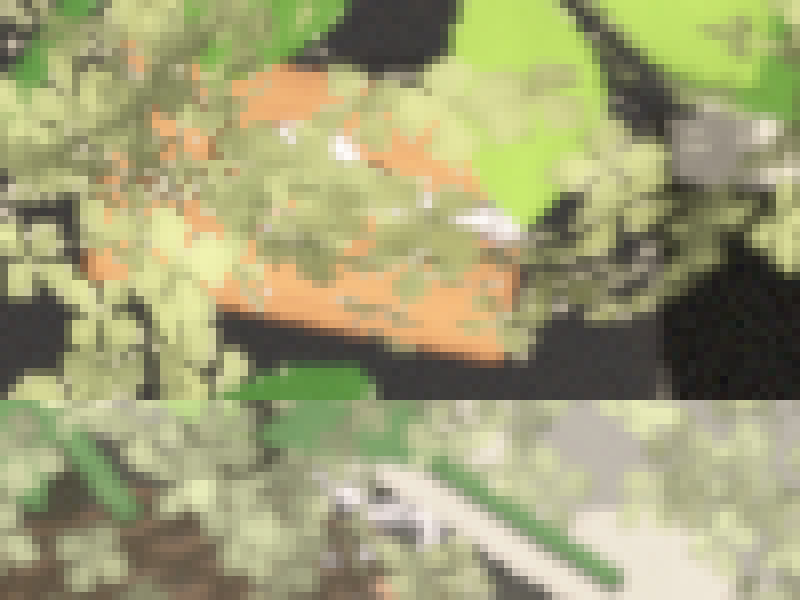

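```bash
python3 - <<'E'
from h import *
T=np.load("t.npy");S=np.load("s.npy")
def show(n,I,r):
    y0,y1,x0,x1=r
    c=I[y0:y1,x0:x1]; b=c[...,0];sat=c.max(2)-c.min(2);br=c.mean(2)
    m=(br>75)&(b>=c[...,2]-6)&(sat<40)
    for y,x in np.argwhere(m):
        P=onz(n,(x+x0,y+y0),105); print((x+x0,y+y0),P[:2].round().astype(int),int(br[y,x]),end="; ")
    print()
show("top",T,(258,300,372,440)); show("scene",S,(132,156,222,250))
# plate: orange in top
c=T;m=((c[...,2]-c[...,0])>60)&(c[...,2]-c[...,1]>35)
m[:255]=0;m[305:]=0;m[:,:368]=0;m[:,440:]=0
pts=np.argwhere(m)
P=np.array([onz("top",(x,y),12)[:2] for y,x in pts]).astype(np.float32)
h=cv2.convexHull(P)[:,0];print(h.round().tolist());print(cv2.minAreaRect(P))
ms=((S[...,2]-S[...,0])>45)&(S[...,2]-S[...,1]>25);ms[:132]=0;ms[160:]=0;ms[:,:225]=0;ms[:,250:]=0
print([((x,y),onz("scene",(x,y),12)[:2].round()) for y,x in np.argwhere(ms)][:20])
E
```

```text
(np.int64(404), np.int64(273)) [ 463 -302] 250; 

[[498.0, -257.0], [428.0, -244.0], [426.0, -243.0], [423.0, -243.0], [420.0, -243.0], [409.0, -289.0], [392.0, -370.0], [392.0, -381.0], [416.0, -387.0], [426.0, -388.0], [456.0, -373.0], [470.0, -363.0], [481.0, -339.0], [486.0, -325.0], [489.0, -315.0], [498.0, -260.0]]
((445.2994079589844, -319.984130859375), (144.3622283935547, 83.70356750488281), 77.96498107910156)
[((np.int64(237), np.int64(152)), array([ 412., -351.])), ((np.int64(237), np.int64(153)), array([ 416., -347.])), ((np.int64(238), np.int64(153)), array([ 414., -344.])), ((np.int64(237), np.int64(154)), array([ 420., -343.])), ((np.int64(238), np.int64(154)), array([ 417., -340.])), ((np.int64(239), np.int64(154)), array([ 415., -337.])), ((np.int64(231), np.int64(155)), array([ 439., -355.])), ((np.int64(232), np.int64(155)), array([ 436., -352.])), ((np.int64(228), np.int64(156)), array([ 450., -359.])), ((np.int64(229), np.int64(156)), array([ 447., -356.])), ((np.int64(230), np.int64(156)), array([ 445., -354.])), ((np.int64(231), np.int64(156)), array([ 442., -351.])), ((np.int64(232), np.int64(156)), array([ 440., -348.])), ((np.int64(233), np.int64(156)), array([ 437., -346.])), ((np.int64(234), np.int64(156)), array([ 435., -343.])), ((np.int64(235), np.int64(156)), array([ 432., -340.])), ((np.int64(228), np.int64(157)), array([ 453., -355.])), ((np.int64(229), np.int64(157)), array([ 451., -352.])), ((np.int64(230), np.int64(157)), array([ 449., -350.])), ((np.int64(231), np.int64(157)), array([ 446., -347.]))]
```

```bash
python3 - <<'E'
from h import *
T=np.load("t.npy");S=np.load("s.npy")
def show(n,I,r):
    y0,y1,x0,x1=r
    c=I[y0:y1,x0:x1]; d=c[...,0]-c[...,1]
    print(n,x0,y0)
    for y in range(y0,y1):
      print(y," ".join(f"{'*' if d[y-y0,x-x0]>-4 and c[y-y0,x-x0].mean()>60 else ''}{int(I[y,x].mean())}".rjust(4) if d[y-y0,x-x0]>-14 and c[y-y0,x-x0].mean()>60 else "   ." for x in range(x0,x1)))
show("top",T,(266,292,392,432)); show("scene",S,(136,156,226,250))
E
```

```text
top 392 266
266    .    .    .    .    .    .    .    .    .    .    .    .    .    .    .    .    .    .    .    .    .    .    .    .    .    .    .    .    .    .    .    .    .    .    .    .    .    .    .    .
267    .    .    .    .    .    .    .    .    .    .    .    .    .    .    .    .    .    .    .    .    .    .    .    .    .    .    .    .    .    .    .    .    .    .    .    .    .    .    .    .
268    .    .    .    .    .    .    .    .    .    .    .    .    .    .    .    .    .    .    .    .    .    .    .    .    .    .    .    .    .    .    .    .    .    .    .    .    .    .    .    .
269    .    .    .    .    .    .    .    .    .    .    .    .    .    .    .    .    .    .    .    .    .    .    .    .    .    .    .    .    .    .    .    .    .    .    .    .    .    .    .    .
270    .    .    .    .    .    .    .    .    .    .    .    .    .    .    .    .    .    .    .    .    .    .    .    .    .    .    .    .    .    .    .    .    .    .    .    .    .    .    .    .
271    .    .    .    .    .    .    .    .    .    .    .    .    .
[... 6009 characters left out ...]
    .    .    .    .    .    .    .    .    .    .    .    .    .    .    .    .
151    .    .    .    .    .    .    .    .    .    .    .    .    .    .    .    .    .    .    .    .    .    .    .    .
152    .    .    .    .    .    .    .    .    .    .    .    .    .    .    .    .    .    .    .    .    .    .    .    .
153    .    .    .    .    .    .    .    .    .    .    .    .    .    .    .    .    .    .    .    .    .    .    .    .
154    .    .    .    .    .    .    .    .   61    .    .    .    .    .    .    .    .    .    .    .    .    .    .    .
155    .    .    .    .    .    .    .    .    .    .    .    .    .    .    .    .    .    .    .    .    .    .    .    .
```

```bash
python3 - <<'E'
from h import *
for n,ps in(("scene",[(232,141),(234,141),(233,142),(238,144),(240,143),(243,144),(244,145),(244,147),(241,145.5),(236,149)]),("top",[(404,272),(405,274),(398,271),(398,272),(415,280),(420,282),(422,281),(425,283),(425,284),(423,284),(410,285),(405,285),(408,279)])):
  for p in ps:print(n,p,onz(n,p,105)[:2].round(),onz(n,p,12)[:2].round())
# expected pixel size
for P in[(463,-302,105),(440,-346,105),(400,-300,105)]:
  print(P,proj("scene",P),proj("top",P))
E
```

```text
scene (232, 141) [ 454. -324.] [ 382. -409.]
scene (234, 141) [ 450. -319.] [ 377. -404.]
scene (233, 142) [ 456. -318.] [ 383. -402.]
scene (238, 144) [ 451. -298.] [ 379. -380.]
scene (240, 143) [ 443. -296.] [ 369. -379.]
scene (243, 144) [ 440. -285.] [ 366. -366.]
scene (244, 145) [ 441. -279.] [ 367. -360.]
scene (244, 147) [ 448. -272.] [ 375. -352.]
scene (241, 145.5) [ 450. -284.] [ 377. -366.]
scene (236, 149) [ 474. -284.] [ 403. -365.]
top (404, 272) [ 465. -302.] [ 465. -330.]
top (405, 274) [ 460. -304.] [ 459. -332.]
top (398, 271) [ 468. -287.] [ 468. -314.]
top (398, 272) [ 465. -287.] [ 465. -313.]
top (415, 280) [ 445. -329.] [ 443. -359.]
top (420, 282) [ 440. -341.] [ 437. -372.]
top (422, 281) [ 442. -347.] [ 440. -378.]
top (425, 283) [ 437. -354.] [ 434. -386.]
top (425, 284) [ 434. -354.] [ 432. -386.]
top (423, 284) [ 434. -349.] [ 432. -380.]
top (410, 285) [ 433. -316.] [ 430. -344.]
top (405, 285) [ 433. -303.] [ 430. -331.]
top (408, 279) [ 447. -311.] [ 446. -340.]
(463, -302, 105) [234.6231844 145.0611167] [403.96565968 272.80959168]
(440, -346, 105) [230.58770961 136.22095633] [421.79842282 281.79657176]
(400, -300, 105) [248.12591227 136.57508485] [404.43040029 298.28768498]
```

```bash
python3 - <<'E'
from h import *
for s in[(320,135),(301,100),(267,152)]:
  for t in[(246,229),(267,168),(299,225)]:print(s,t,[np.round(v,0) for v in tri(s,t)])
print(tri((345,125),(205,245)),tri((335,150),(345,330)))
# shelf edge corner heights
print(onz("scene",(288,192),0),onz("top",(259,60),0),onz("top",(259,60),150))
# masks for the tool heads
for n,r in(("scene",(205,235,305,335)),("top",(230,262,222,256)),("scene",(215,240,375,410)),("top",(285,315,152,195))):
    I=np.load({"scene":"s.npy","top":"t.npy"}[n]);c=I[r[0]:r[1],r[2]:r[3]]
    hsv=cv2.cvtColor(c.astype(np.uint8),cv2.COLOR_BGR2HSV)
    m=((c[...,2]-c[...,0]>50)&(hsv[...,0]<13)&(hsv[...,1]>118)).astype(np.uint8)
    k,l,st,ce=cv2.connectedComponentsWithStats(m);i=1+st[1:,4].argmax();x,y,w,h,a=st[i]
    print(n,(x+r[2],y+r[0],w,h,a),ce[i]+[r[2],r[0]])
    for yy in range(y,y+h):print("".join("#" if v else "." for v in (l[yy]==i)))
E
```

```text
(320, 135) (246, 229) [array([543.,  88., 414.]), np.float64(20.0)]
(320, 135) (267, 168) [array([621.,  88., 476.]), np.float64(111.0)]
(320, 135) (299, 225) [array([531.,  27., 387.]), np.float64(108.0)]
(301, 100) (246, 229) [array([550.,  63., 502.]), np.float64(32.0)]
(301, 100) (267, 168) [array([619.,  62., 544.]), np.float64(54.0)]
(301, 100) (299, 225) [array([537.,   4., 473.]), np.float64(44.0)]
(267, 152) (246, 229) [array([589.,  44., 360.]), np.float64(105.0)]
(267, 152) (267, 168) [array([664.,  41., 409.]), np.float64(2.0)]
(267, 152) (299, 225) [array([572., -33., 303.]), np.float64(18.0)]
(array([517.52993202, 148.86782625, 460.15437148]), np.float64(1.4219172090705223)) (array([297.74390577, -85.03962781, 127.32816114]), np.float64(133.77250096475785))
[427.72436205 -87.23357396   0.        ] [1083.27042431   59.44973351    0.        ] [1010.06019056   57.26404925  150.        ]
scene (np.int32(312), np.int32(212), np.int32(16), np.int32(20), np.int32(207)) [319.02415459 220.76811594]
.............###..............
...........########...........
.........##########
[... 1850 characters left out ...]
...##...................................
.....##....................................
.....##....................................
.....#####.................................
....###....................................
....###....................................
....###......#.............................
.....##.....#..............................
.....##....##..............................
.....##...#.#..............................
......#..##................................
......####.................................
.......###.................................
........##.................................
.........###...............................
...........#...............................
```

```bash
cat >> h.py <<'E'
from scipy.spatial.transform import Rotation as R
def ori(az,pitch):
    # tool z: heading az (rad), pitched down by pitch; y horizontal
    z=np.array([np.cos(az)*np.cos(pitch),np.sin(az)*np.cos(pitch),-np.sin(pitch)])
    y=np.array([-np.sin(az),np.cos(az),0]); 
    if FLIP: y=-y
    return R.from_matrix(np.c_[np.cross(y,z),y,z]).as_rotvec()
FLIP=False
def tcp(g,az,pitch):   # TCP so that the grasp point is at g
    z=R.from_rotvec(ori(az,pitch)).as_matrix()[:,2]
    return np.array(g,float)-z*env.grip_point_offset
E
python3 - <<'E'
import h
from h import *
print("scene c",onz("scene",(319.7,221.5),116),"top disc",onz("top",(234.5,245),137))
def ext(n,C,r=21,hh=21):
    a=np.linspace(0,2*np.pi,60);p=np.array([proj(n,(C[0]+r*np.cos(t),C[1]+r*np.sin(t),C[2]+s)) for t in a for s in(-hh,hh)]);return p.min(0).round(1),p.max(0).round(1)
for C in[(533,117,116),(540,117,116),(530,113,116),(536,120,116)]:print(C,ext("scene",C),ext("top",C))
I=np.load("t.npy")[234:266,220:256]
hs=cv2.cvtColor(I.astype(np.uint8),cv2.COLOR_BGR2HSV)
for r in hs:print(" ".join(f"{a:2d}/{b:3d}" for a,b,c in r[::2]))
for F in(False,True):
  h.FLIP=F
  for c in[(540,117,120),(540,117,230),(452,-284,240),(452,-284,130)]:
    az=np.arctan2(c[1],c[0])
    for p in(20,30,45,60):
      q=env.ik(tcp(c,az,np.radians(p)),ori(az,np.radians(p)));print(F,c,p,None if q is None else np.round(q,2))
E
```

```text
scene c [537.61262773 126.90790117 116.        ] top disc [535.96533141 121.08774208 137.        ]
(533, 117, 116) (array([310.3, 208.5]), array([326., 229.])) (array([227.6, 237.6]), array([245.6, 255.4]))
(540, 117, 116) (array([308.7, 209.9]), array([324.5, 230.4])) (array([227.6, 234.8]), array([245.6, 252.7]))
(530, 113, 116) (array([309.9, 207.2]), array([325.5, 227.7])) (array([229.2, 238.8]), array([247.1, 256.6]))
(536, 120, 116) (array([310.4, 209.6]), array([326.2, 230.2])) (array([226.4, 236.4]), array([244.4, 254.3]))
 0/ 21 21/ 53 30/100 30/103 32/117 30/ 94 25/ 80 27/113 45/168 34/150 34/122 32/113 31/106  0/ 11  0/  0 165/ 21 24/ 62 29/ 96
170/ 31  0/ 20 29/101 29/103 31/112 29/ 94 17/125 15/145 20/143 19/143 19/128 31/116 28/ 96 150/ 12  0/ 11 30/ 11 30/ 67 30/110
 0/ 10  0/  0 26/ 78 18/ 67 28/100 23/112 13/160 14/161 20/130 21/123 19/133 29/113 26/ 93 10/ 29 15/ 22 150/ 11 28/ 71 31/119
150/ 10 165/ 36 150/ 20  0/ 21 11/134 13/167 13/175 13/172 15/155 21/126 23/115 29/112 25/ 96 27/ 88 15/ 20 150/ 11 26/ 81 31/119
15/ 23 30/ 20 90/ 20 10/ 48 12/171 12/178 13/175 13
[... 4770 characters left out ...]
.55 -0.94]
True (540, 117, 230) 30 [-0.19 -0.23  2.41  1.7   0.35 -0.35]
True (540, 117, 230) 45 [-0.13 -0.23  2.26  0.61  0.43  0.75]
True (540, 117, 230) 60 [-0.08 -0.14  2.08  0.22  0.71  1.14]
True (452, -284, 240) 20 [-1.03 -0.25  2.52  2.15  0.54 -0.83]
True (452, -284, 240) 30 [-0.99 -0.32  2.45  1.53  0.37 -0.19]
True (452, -284, 240) 45 [-0.93 -0.31  2.29  0.59  0.48  0.77]
True (452, -284, 240) 60 [-0.87 -0.21  2.11  0.23  0.75  1.13]
True (452, -284, 130) 20 [-1.03  0.25  2.49  2.55  0.88 -1.34]
True (452, -284, 130) 30 [-0.99  0.08  2.46  2.36  0.55 -1.1 ]
True (452, -284, 130) 45 [-0.93 -0.03  2.35  1.32  0.27 -0.01]
True (452, -284, 130) 60 [-0.87 -0.    2.19  0.34  0.47  1.  ]
```

```bash
python3 - <<'E'
import h
from h import *
for p in[(165,293),(220,250),(288,193)]:
    c,d=ray("scene",p);t=(57.5-c[1])/d[1];print(p,(c+t*d).round())
h.FLIP=True
for c in[(537,125,124),(537,125,235),(451,-285,240),(451,-285,134)]:
  for p in(60,75):
    az=np.arctan2(c[1],c[0])
    for _ in range(30):
      q=env.ik(tcp(c,az,np.radians(p)),ori(az,np.radians(p)))
      if q is None:break
      az=q[0]
    print(c,p,az,None if q is None else np.round(q,2))
E
```

```text
(165, 293) [1013.   58.  232.]
(220, 250) [848.  58. 227.]
(288, 193) [601.  58. 235.]
(537, 125, 124) 60 0.013387362311223505 [ 0.01  0.06  2.14 -0.    0.41  1.57]
(537, 125, 124) 75 0.013387362311193307 [0.01 0.15 1.96 0.   0.76 1.57]
(537, 125, 235) 60 0.013387362311223505 [ 0.01 -0.14  2.06 -0.    0.69  1.57]
(537, 125, 235) 75 0.013387362311193307 [ 0.01 -0.01  1.88  0.    1.01  1.57]
(451, -285, 240) 60 -0.7862057881929196 [-0.79 -0.19  2.1  -0.    0.71  1.57]
(451, -285, 240) 75 -0.786205788193052 [-0.79 -0.06  1.91 -0.    1.02  1.57]
(451, -285, 134) 60 -0.7862057881929196 [-0.79  0.    2.18 -0.    0.44  1.57]
(451, -285, 134) 75 -0.786205788193052 [-0.79  0.1   2.   -0.    0.78  1.57]
```

```bash
cat >> h.py <<'E'
FLIP=True
P=np.radians(60)
def solve(c,pitch=P,back=0):
    az=np.arctan2(c[1],c[0])-.1
    for _ in range(30):
        o=ori(az,pitch);zt=R.from_rotvec(o).as_matrix()[:,2]
        p=tcp(c,az,pitch)-back*zt
        q=env.ik(p,o); az=q[0]
    return p,o,np.array(q)
def st():
    o=env.get_obs();print("t%.2f"%o["clock"],"op%.1f"%o["opening"],"gf%.1f"%o["gripper_force"],o["ee_pos"].round(1) if hasattr(o["ee_pos"],"round") else o["ee_pos"],np.round(o["ft_force"],1))
E
python3 - <<'E'
from h import *
D=(537,125,124)
p,o,q=solve(D,back=110);print(q.round(2))
q0=q.copy();q0[0]=-1.4
env.move_joints(q0);st()
env.move_joints(q);st()
cv2.imwrite("pics/s1.png",env.capture("scene")[...,::-1]);
p,o,q=solve(D)
print(env.move_straight(p,120,threshold=8));st()
a=env.capture("scene")[150:270,240:380,::-1];b=env.capture("top")[200:300,180:320,::-1]
cv2.imwrite("pics/s2.png",np.hstack([cv2.resize(a,(400,343)),cv2.resize(b,(400,343))]))
E
```

```text
[ 0.01 -0.26  2.2  -0.    0.68  1.57]
t2.17 op88.1 gf0.0 [ 199.9 -466.2  203.5] [-0.8  1.  -0.1]
t4.47 op88.3 gf0.0 [491.6 123.8 203.1] [ 0.9 -0.1 -0.2]
False
t5.59 op87.9 gf0.0 [546.5 125.1 108.3] [-0.  -0.7 -0.1]
```

View pics/s2.png

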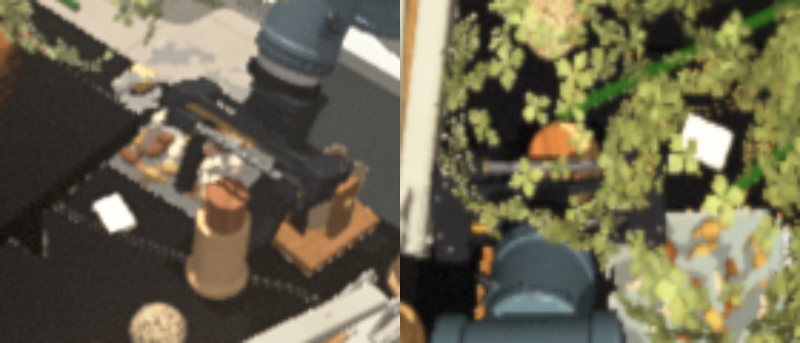

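The scene half shows the head at (228,195) between the open fingers. In the top half its disc is visible at (565,145). Next I'll close and lift.

```bash
python3 - <<'E'
from h import *
env.move_gripper(30);st()
print(env.move_straight(solve((537,125,145))[0],100,threshold=15));st()
if env.get_obs()["opening"]>35:
    print(env.move_straight(solve((537,125,232))[0],150,threshold=15));st()
    a=env.capture("scene")[130:270,260:380,::-1];b=env.capture("top")[200:300,180:320,::-1]
    cv2.imwrite("pics/s3.png",np.hstack([cv2.resize(a,(400,467)),cv2.resize(b,(400,467))]))
E
```

```text
t6.46 op41.3 gf30.0 [546.4 125.1 107.8] [-0.7 -0.6  0.1]
False
t6.82 op41.6 gf30.0 [546.7 125.1 129.3] [ 0.4  0.6 -1.3]
False
t7.55 op41.4 gf30.0 [545.6 125.1 214.4] [-0.2  0.3 -1.1]
```

View pics/s3.png

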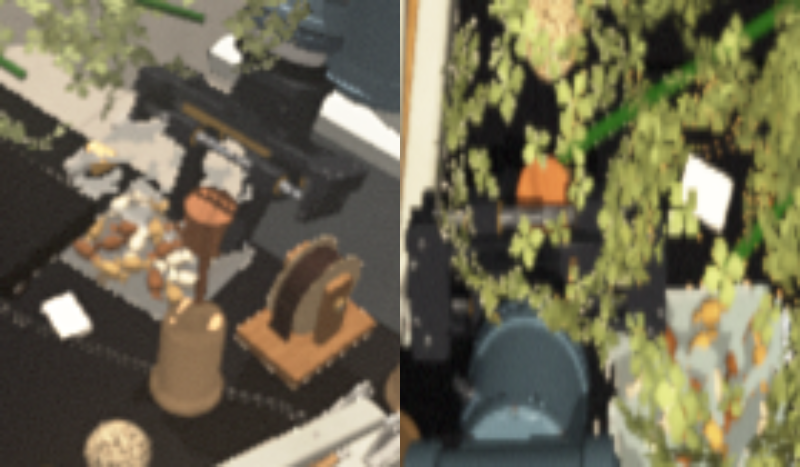

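The dipper is held upright and the stick has cleared the empty holder. The head disc is at about (210,204) in the scene half. I'll measure the head's offset in the grip and transit to above the eyelet.

```bash
python3 - <<'E'
from h import *
print(onz("scene",(323.3,191.2),244),onz("top",(230.7,242),244))
E_=(451,-285)
p,o,q=solve((537,125,232)); 
p2,o2,q2=solve((*E_,250),back=0)
q1=solve((537,125,245),back=0)
env.move_straight(solve((460,125,245))[0] if False else np.array(p)+[-80,0,15],200);st()
p3,o3,q3=solve((E_[0]-50,E_[1]+50,250))
env.move_joints(q3);st()
env.move_straight(p2,150,ori=o2,threshold=15);st()
ims=[env.capture(n)[...,::-1] for n in("scene","top")]
cv2.imwrite("pics/s4s.png",ims[0]);cv2.imwrite("pics/s4t.png",ims[1])
a=cv2.resize(ims[0][80:170,190:290],(400,360));b=cv2.resize(ims[1][235:325,360:460],(400,360))
cv2.imwrite("pics/s4.png",np.hstack([a,b]))
E
```

```text
[539.90167894 127.29146611 244.        ] [536.28045559 121.87934248 244.        ]
t8.21 op41.3 gf30.0 [466.9 125.1 231. ] [ 1.8  0.4 -0.1]
t9.57 op41.5 gf30.0 [ 407.9 -241.2  233.5] [1.1 0.3 0.2]
t10.20 op41.4 gf30.0 [ 457.5 -290.5  233.1] [-1.  -0.2 -0.7]
```

View pics/s4.png

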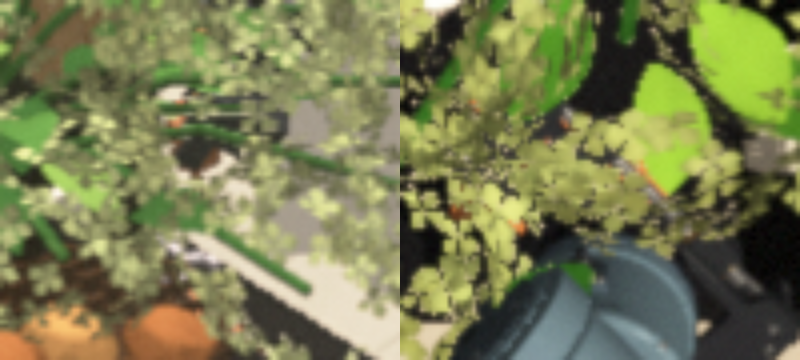

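Only fragments show through the leaves. The head is at left-half (190,155) and the ring just below it at (190,245), so they line up. I'll make a guarded descent.

```bash
python3 - <<'E'
from h import *
C=np.array([450.,-283.5])
p,o,q=solve((*C,220));env.move_straight(p,100,ori=o,threshold=8)
p,o,q=solve((*C,140));hit=env.move_straight(p,60,ori=o,threshold=6);print(hit);st();print(np.round(env.get_obs()["moment"],2))
g=lambda x:(255*(x/255.)**.7).astype(np.uint8)
a,b=[env.capture(n)[...,::-1] for n in("scene","top")]
cv2.imwrite("pics/s5s.png",a);cv2.imwrite("pics/s5t.png",b)
print([proj("scene",(*C,z)).round(1) for z in(105,126)])
E
```

```text
False
t12.23 op41.5 gf30.0 [ 456.9 -290.3  124.3] [-0.3  0.1  0.4]
[ 0.29  0.18 -0.01]
[array([241.2, 145.6]), array([240.8, 140.8])]
```

```bash
python3 - <<'E'
from h import *
C=np.array([450.,-283.5])
p,o,q=solve((*C,125));hit=env.move_straight(p,25,ori=o,threshold=5);print(hit);st()
g=lambda x:(255*(x/255.)**.7).astype(np.uint8)
a,b=[env.capture(n)[...,::-1] for n in("scene","top")]
cv2.imwrite("pics/s6.png",np.hstack([cv2.resize(g(a[115:175,205:272]),(400,358)),cv2.resize(g(b[255:315,370:437]),(400,358))]))
E
```

```text
True
t12.72 op41.6 gf30.0 [ 457.1 -290.5  117.5] [ 0.7 -0.8  1.2]
```

View pics/s6.png

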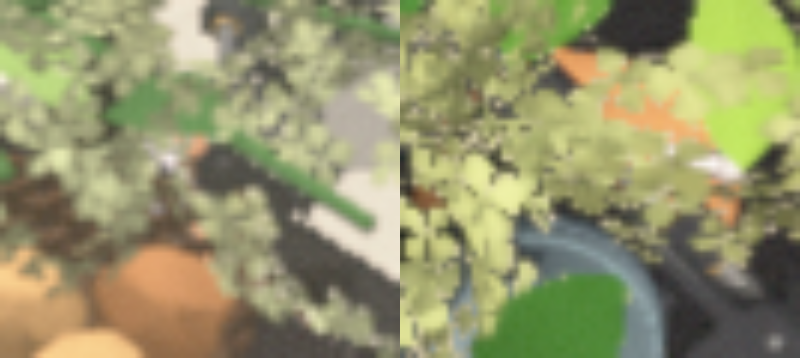

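Contact came at grasp height 133.7, against 134 expected for a seated head. Before letting go, I'll lift 4 mm and feel sideways to confirm the stick is inside the ring.

```bash
python3 - <<'E'
from h import *
b=np.array(env.get_obs()["ee_pos"])+[0,0,4]
env.move_straight(b,60); env.dwell(.2)
r=[]
for d in((1,0,0),(-1,0,0),(0,1,0),(0,-1,0)):
    h_=env.move_straight(b+16*np.array(d),20,threshold=4); e=np.array(env.get_obs()["ee_pos"])
    r.append((e-b)@np.array(d)); print(d,h_,r[-1].round(1)); env.move_straight(b,60); env.dwell(.1)
print("centre shift",(r[0]-r[1])/2,(r[2]-r[3])/2);st()
E
```

```text
(1, 0, 0) True 8.9
(-1, 0, 0) True 5.3
(0, 1, 0) True 3.6
(0, -1, 0) True 13.1
centre shift 1.8106345953242737 -4.753028828739815
t16.85 op40.8 gf30.0 [ 457.1 -290.7  121.6] [-1.  -0.2 -0.9]
```

The stick is confined in all four directions, so it's in the eyelet. Now I'll centre it, seat it, release and back off.

```bash
python3 - <<'E'
from h import *
b=np.array(env.get_obs()["ee_pos"])+[1.8,-4.7,0]
env.move_straight(b,40)
print(env.move_straight(b-[0,0,7],20,threshold=3));st()
env.move_gripper(80);env.dwell(.3);st()
o=env.get_obs();z=R.from_rotvec(o["eef_rot"]).as_matrix()[:,2]
print(env.move_straight(np.array(o["ee_pos"])-110*z,100,threshold=6));st()
env.dwell(.8)
a=env.capture("scene")[...,::-1].astype(int);t=env.capture("top")[...,::-1].astype(int)
C=np.array(b)[:2]-np.array([z[0],z[1]])*18.7;print(C)
for n,I in(("scene",a),("top",t)):
  m=((I[...,2]-I[...,0])>60)&(I[...,2]-I[...,1]>35)
  c=proj(n,(*C,126)).round().astype(int);print(n,c)
  for y in range(c[1]-13,c[1]+13):print("".join("#" if m[y,x] else "." for x in range(c[0]-16,c[0]+16)))
E
```

```text
True
t17.43 op41.6 gf30.0 [ 459.2 -295.7  117.5] [0.7 0.1 1.2]
t18.45 op79.7 gf0.0 [ 458.6 -295.2  116.9] [-0.1 -0.5  0.1]
False
t19.70 op79.9 gf0.0 [ 420.  -256.7  212. ] [-0.6 -0.5 -0.1]
[ 452.36442375 -288.89362705]
scene [239 140]
................................
................................
................................
................................
................................
................................
................................
................................
................................
................................
................................
..............###...............
..............#######...........
.............#######............
................................
................................
................................
................................
................................
................................
................................
................................
................................
................................
................................
..............#.................
top [40
[... 164 characters left out ...]
.......
.......#########.....#...#......
.......#...##.......##.........#
....................#.....#...#.
...................##.....#####.
..##...............####...####..
...................############.
.......................#########
.........................#######
..............................##
..............................##
................................
.............#..................
..........................#.....
.......................#........
.........#.............#........
................................
........#............###........
........#...........###.........
........#.......................
..........####.....#.......#..#.
..........#####....########.....
```

```bash
python3 -c "
from workcell import env
print(env.finish_job())"
```

```text
the job is handed in; nothing more can be done
None
```

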